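# Shut the paint-tube box and fold its three clips down

## Task

The clear box of paint tubes has been left ajar. First press its grey lid fully shut while the three blue clips are still folded out; then fold the clips (on the far, left and right sides) down one after another, each until it lies flat against the side of the box. Do not shove the box about, and leave the other things on the table where they are.

Things in the scene. Friction and masses are not known exactly. Their poses are not given: they have to be found in the camera images.
- tub: clear plastic box full of paint tubes, loose but heavy (about 2.5 kg), 120 mm in its own x, 160 mm in y, walls 80 mm high; with the lid shut its top is 92 mm above the table. Origin: centre of its underside. Its own +x points roughly away from the robot (far side), +y is its left, +z up. Lid hinged along the near (-x) top edge; far, left and right sides have one clip each.
- tub_lid (a joint): grey lid, 130 x 170 x 8 mm: 0 = fully shut, flat on the box; grows as the far edge rises. Hinge axis along the box's y at x = -66, z = 80 mm in the box's frame. The hinge has friction, so the lid stays where it is left; 2 to 4 N pressed down near its far edge moves it, and it stops hard at 0.
- lid_press (a point): point on the lid's top face, on its middle line, 30 mm beyond the lid's middle and 35 mm short of its far edge: a good place to press. Moves with the lid; with the lid shut it is at x = +30, y = 0, z = 88.5 mm in the box's frame.
- clip_far (a joint): blue clip flap on the lid's far (+x) edge, 50 mm wide, 42 mm long from hinge to free edge, 4 mm thick. 0 = folded flat against the box side (free edge straight below the hinge), 1.57 = sticking out level, end stops at 0 and 1.95. The hinge has friction (about 2 N at 25 mm from it): the clip stays where it is left, no snap.
- clip_far_hinge (a point): middle of the far clip's hinge line, fixed to the lid: with the lid shut at x = +70, y = 0, z = 84 mm in the box's frame. The clip folds outward from the box to its +x. Beyond the table's far edge, on the left, stands a tall bookcase (from about x = 0.62 on, y above 0.2 m): keep the gripper's broad side clear of it.
- clip_far_edge (a point): middle of the far clip's free edge, 41 mm from its hinge; moves with the clip.
- clip_left (a joint): blue clip on the left (+y) edge of the lid; same size, values and friction as clip_far.
- clip_left_hinge (a point): middle of the left clip's hinge line, fixed to the lid: with the lid shut at x = 0, y = +90, z = 84 mm in the box's frame. The clip folds outward to the box's +y.
- clip_left_edge (a point): middle of the left clip's free edge, 41 mm from its hinge; moves with the clip.
- clip_right (a joint): blue clip on the right (-y) edge of the lid; same size, values and friction as clip_far.
- clip_right_hinge (a point): middle of the right clip's hinge line, fixed to the lid: with the lid shut at x = 0, y = -90, z = 84 mm in the box's frame. The clip folds outward to the box's -y.
- clip_right_edge (a point): middle of the right clip's free edge, 41 mm from its hinge; moves with the clip.
- tea_mug: bystander: white mug with green dots, 78 x 114 x 93 mm, origin at its underside
- celadon_bowl: bystander: small pale green bowl, 89 mm across, 47 mm high, origin at its underside
- bottle_yellow: bystander: yellow paint bottle with white cap, 52 mm across, 135 mm high, origin at its underside

How it is judged (in metres and radians):
On the way:
1. the lid is pressed fully shut (within 0.04 rad) while all three clips are still folded out (above 0.7 rad) (value of joint tub_lid below 0.04 rad and value of joint each of clip_far, clip_left, clip_right above 0.7 rad), for 0.2 s.
At the end, for the whole second after the job is handed in: The lid is shut (within 0.04 rad), all three clips are folded down against the box (each within 0.18 rad, about 7 mm at the free edge), and the box stands flat and still on the table (tilt under 0.05 rad), within 40 mm of where it started (value of joint tub_lid below 0.04 rad and value of joint each of clip_far, clip_left, clip_right below 0.18 rad and distance of tub from where it was at the start of the episode below 0.04 m and angle between tub's own z axis and vertical below 0.05 rad and linear speed of tub below 0.02 m/s); the robot touches nothing.
It fails at once if a bystander (mug, bowl or bottle) is moved more than 30 mm (distance of any of tea_mug, celadon_bowl, bottle_yellow from where it was at the start of the episode above 0.03 m).
It fails at once if the box is tipped by more than 0.2 rad (angle between tub's own z axis and vertical above 0.2 rad).
It also fails if it takes over 51 s, if anything falls off the work surface, if the arm or the gripper's body presses on something with over 40 N, if the wrist force passes 120 N, or if a joint passes its speed limit or range.

## Robot

A 7-joint arm with a two-finger parallel gripper is mounted at the origin on the work surface; the furniture and walls round the work are solid. World frame = base frame: x ahead of the robot, y to its left, z up, the work surface at z = 0. Lengths are in mm, angles in rad, forces in N, time in s.
With the tool pointing down it reaches from about 425 to 925 mm from the base axis. Payload 6.8 kg.
Tool frame: the origin (TCP) lies on the mounting face of the last link; the fingertips stand 182 mm ahead of it and the grasp point (between the pads) lies 163 mm ahead of it (grip_depth is the distance from the TCP to the grasp point, in mm); z points along the fingers, y is the line along which they close (so a half turn about z gives the same grasp; the last joint's range is limited). The gripper opens to 88 mm and grips with 3 to 60 N. Pads are 20 mm wide; open, the fingers measure 115 mm over their backs; the gripper's body (75 mm by 178 mm) begins 61 mm behind the grasp point.
Start: joints at [1.015, 0.477, 0.022, 1.555, -0.011, 1.109, -0.083], TCP at [292.271, -608.457, 404.664] pointing down, gripper open.
Joint ranges: [-2.96, 2.96], [-0.34, 2.1], [-1.41, 1.46], [0.24, 2.44], [-1.37, 4.51], [0.17, 1.92], [-2.96, 2.96]. Speed limits (rad/s): [2.39, 2.39, 3.14, 3.14, 3.14, 3.14, 3.14].

## Interface

Orientations are given as a unit quaternion [x, y, z, w].
In Python, from bench import state, capture, camera_info, finish_job, grip_depth gives the robot as it stands.
- The arm moves only by the shell command python3 -m inch 'ROWS' [FORCE]. ROWS is a JSON object whose one key "targets" holds a list of rows, each a list of 3 entries, a list of its own where there are three numbers: the finger opening in m, from 0 to 0.0878, then the shift along the world's x, y, z in m, then the turn about the world's z in degrees. A call has 1 to 8 rows; each row shifts and turns the commanded pose from where the row before left it; what a row does not reach is not made up. A row lasts 1/8 s, in which the tool goes at most 62.5 mm and 10.7 degrees, less where a joint would pass 70% of its speed; a pose out of reach is approached as far as the arm can. A call is refused whole if a number of a shift passes 0.0625 or a number of a turn 10.7, either way. A call with a gripper value outside its range is refused whole. The fingers move at their own pace and stop on an object; FORCE is the grip in N (left out, the last holds). Time passes only in rows, so rows that do not move let the fingers close. It gives the time, the measured TCP pose, the force, the opening and the grip force at its end, in the units of the state.
- state(): the state, without advancing time (a new reading comes with each control period).
- capture(name): name is "scene" or "top"; returns (picture, depth): 420x560x3 uint8, red, green, blue; 420x560 float32, mm along the optical axis (not along the pixel's ray), 0 where there is no reading.
- camera_info(name): a dict with "fov_y" (degrees; the focal length in pixels is half the picture's height over the tangent of half this angle, whatever the lens; pixels are square), "cx", "cy" (the principal point, pixels), "extrinsics" (4x4, takes a point from camera to world coordinates). Camera axes: x right, y down, z forward; pixel columns grow to the right and rows downward; lengths in mm; the calibration is good to about 2 mm. A picture is of the moment at which its call begins. camera_info takes no time and is no camera call.
- finish_job(): hands the job in; it is judged then, once.
The state is a dict: "time_s": time; "joint_pos": joint angles; "dq": joint speeds; "effort": joint torques, N m; "position": TCP position; "tool_rot": TCP orientation; "force": force on the tool from outside, world axes, zero at the start; "ft_torque": the same for the moment, N m; "finger_gap": finger opening in mm; "gripper_force": force on a finger pad.
Only numpy, scipy, OpenCV 4.12 (cv2) and the standard library are available. Lean on these libraries where they do the work, as an engineer would, in place of code of your own. Each camera call takes 0.05 s, during which the arm holds its last target. There are 200 camera calls.

## Working session

There is one attempt and no reset: what is moved stays moved. The work goes in short steps, Python scripts to look and compute and a shell command to move; the robot and the scene stay as the last step left them, time stands still between calls to the robot, and variables do not carry over. Pictures are saved under pics/ and viewed, at most 10 in all, crops included, and the job is handed in when it is done.

```bash
mkdir -p pics
cat > h.py <<'E'
import numpy as np,cv2
from bench import state,capture,camera_info
def snap(name,fn):
    p,d=capture(name); cv2.imwrite('pics/'+fn+'.png',p[:,:,::-1]); np.savez('pics/'+fn+'.npz',p=p,d=d); return p,d
def cloud(name,d):
    c=camera_info(name); f=d.shape[0]/2/np.tan(np.radians(c['fov_y'])/2)
    v,u=np.indices(d.shape); P=np.stack([(u-c['cx'])*d/f,(v-c['cy'])*d/f,d],-1)
    E=np.array(c['extrinsics']); return P@E[:3,:3].T+E[:3,3]
E
python3 - <<'E'
from h import *
for n in('top','scene'):
    p,d=snap(n,n+'0')
a=cv2.imread('pics/top0.png');b=cv2.imread('pics/scene0.png')
print(np.array(camera_info('top')['extrinsics']).round(2).tolist(),np.array(camera_info('scene')['extrinsics']).round(2).tolist());s=state();print(s['time_s'],s['position'],s['tool_rot'],s['finger_gap'])
E
```

```text
[[0.0, -0.99, 0.16, 285.68], [-1.0, -0.0, 0.01, -76.36], [-0.01, -0.16, -0.99, 1159.48], [0.0, 0.0, 0.0, 1.0]] [[0.98, -0.18, 0.09, 359.89], [-0.2, -0.88, 0.42, -511.39], [0.01, -0.43, -0.9, 978.92], [0.0, 0.0, 0.0, 1.0]]
0.1 [ 292.19192296 -608.22971012  403.8004616 ] [ 9.75031586e-01  2.22064803e-01 -2.31796549e-04 -7.58689277e-04] 87.63939513329687
```

View pics/top0.png

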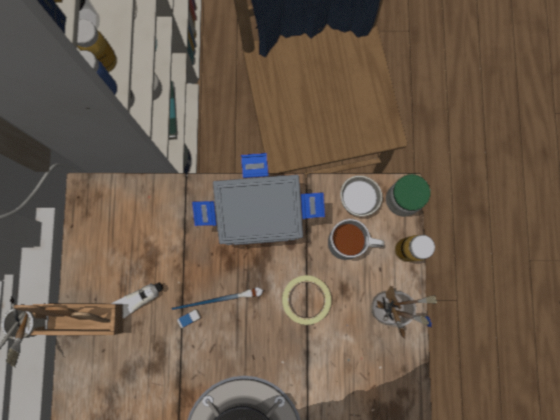

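View pics/scene0.png

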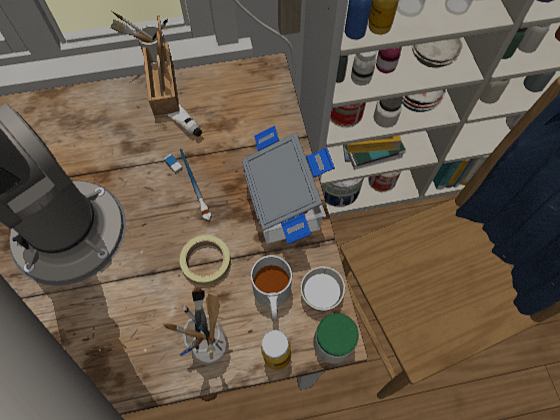

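The top view shows the grey lid at about (258,210), the far clip at (255,166), the left clip at (205,213) and the right clip at (313,206). The mug is at (350,238), close to the right clip. Next I measure these points in 3D.

```bash
cat > m.py <<'E'
from h import *
def blue(p): 
    h=cv2.cvtColor(p,cv2.COLOR_RGB2HSV); return (h[...,0]>105)&(h[...,0]<130)&(h[...,1]>170)&(h[...,2]>90)
def meas(cam,p,d,boxes):
    C=cloud(cam,d); m=blue(p)
    for k,(u0,v0,u1,v1) in boxes.items():
        s=np.zeros_like(m); s[v0:v1,u0:u1]=1; P=C[(m if 'clip' in k else True)&s&(d>0)]
        c=P.mean(0); w=np.linalg.svd(P-c,full_matrices=False)[2]; n=w[2]*np.sign(w[2][2])
        print(cam,k,len(P),'c',c.round(1),'n',n.round(3),'axis',w[0].round(3),'rng',np.percentile(P,[2,98],axis=0).round(0).tolist())
E
python3 - <<'E'
from m import *
z=np.load('pics/top0.npz'); 
meas('top',z['p'],z['d'],dict(clip_far=(235,145,275,180),clip_left=(188,195,218,232),clip_right=(299,188,330,222),lid=(228,190,290,232),mug=(335,224,384,256),bowl=(342,180,380,215)))
C=cloud('top',z['d'])
for uv in [(216,184),(300,178),(301,240),(221,243),(258,187),(258,210),(258,232)]: print(uv,C[uv[1],uv[0]].round(0))
z=np.load('pics/scene0.npz')
meas('scene',z['p'],z['d'],dict(clip_far=(305,145,338,178),clip_left=(252,125,282,150),clip_right=(278,213,312,242),lid=(262,160,300,205)))
C=cloud('scene',z['d'])
for uv in [(247,170),(307,140),(319,202),(262,222)]: print(uv,C[uv[1],uv[0]].round(0))
E
```

```text
top clip_far 330 c [540.1 -23.1 146.4] n [-0.304 -0.023  0.952] axis [-0.902 -0.315 -0.295] rng [[520.0, -44.0, 139.0], [559.0, -1.0, 155.0]]
top clip_left 300 c [451.1  78.4 108.6] n [-0.416  0.201  0.887] axis [ 0.45  -0.802  0.393] rng [[431.0, 58.0, 96.0], [471.0, 98.0, 122.0]]
top clip_right 338 c [ 466.7 -137.7  111.2] n [-0.39  -0.104  0.915] axis [-0.656 -0.666 -0.355] rng [[446.0, -159.0, 100.0], [488.0, -117.0, 122.0]]
top lid 2587 c [455.3 -30.8 113.2] n [-0.401 -0.032  0.916] axis [-0.011  0.999  0.031] rng [[417.0, -90.0, 95.0], [493.0, 28.0, 131.0]]
top mug 1561 c [ 405.8 -239.9   40.3] n [ 0.84  -0.263  0.475] axis [-0.112  0.772  0.626] rng [[373.0, -297.0, -4.0], [442.0, -189.0, 93.0]]
top bowl 1328 c [ 499.6 -247.    25.8] n [-0.025  0.     1.   ] axis [-0.097  0.995 -0.003] rng [[463.0, -288.0, -2.0], [537.0, -208.0, 48.0]]
(216, 184) [504.  52. 136.]
(300, 178) [ 547. -117.   -0.]
(301, 240) [ 409. -119.    1.]
(221, 243) [393.  46.  88.]
(258, 187) [499. -30. 133.]
(258, 210) [456. -30. 116.]
(258, 232) [415. -29.  95.]
scene clip_far 376 c [538.8 -26.  147.8] n [-0.309 -0.027  0.951] axis [-0.028  0.999  0.02 ] rng [[519.0, -49.0, 141.0], [558.0, -2.0, 157.0]]
scene clip_left 257 c [450.2  74.9 110.8] n [-0.409  0.201  0.89 ] axis [-0.781  0.427 -0.455] rng [[429.0, 55.0, 98.0], [472.0, 97.0, 124.0]]
scene clip_right 427 c [ 467.1 -140.4  113.1] n [-0.421 -0.057  0.905] axis [-0.88   0.266 -0.393] rng [[444.0, -162.0, 103.0], [488.0, -119.0, 124.0]]
scene lid 1703 c [457.9 -37.1 116.4] n [-0.398 -0.03   0.917] axis [-0.094  0.996 -0.009] rng [[420.0, -88.0, 99.0], [495.0, 15.0, 133.0]]
(247, 170) [399.  19.  90.]
(307, 140) [554. 122.   5.]
(319, 202) [ 518. -108.  141.]
(262, 222) [ 407. -105.   91.]
```

The lid is about 0.41 rad open. The box origin is near (466,-31) and yawed about +4.3°. The measured heights agree with this geometry: the side-clip centres should be at about 110 mm and I measured 108–113. I close the fingers, turn them along the box's y axis and go over lid_press.

```bash
python3 -m inch '{"targets":[[0,[0.017,0.048,0],-10.7],[0,[0.017,0.048,0],-10.7],[0,[0.017,0.048,0],0],[0,[0.017,0.048,0],0],[0,[0.017,0.048,0],0],[0,[0.017,0.048,0],0],[0,[0.017,0.048,0],0],[0,[0.017,0.048,0],0]]}' 10
python3 -m inch '{"targets":[[0,[0.017,0.048,0],0],[0,[0.017,0.048,0],0],[0,[0.017,0.048,0],0],[0,[0.017,0.048,0],0],[0,[0,0,0],0],[0,[0,0,0],0]]}'
```

```text
time_s: 1.1
position: [428.4, -222.8, 404.5]
tool_rot: [0.999, 0.037, -0.0, -0.0]
force: [0.3, 0.5, -0.5]
finger_gap: 11.3
gripper_force: 0.0
time_s: 1.85
position: [496.0, -33.0, 404.3]
tool_rot: [0.999, 0.037, -0.001, 0.0]
force: [-1.0, -0.4, 0.7]
finger_gap: 0.6
gripper_force: 0.0
```

```bash
python3 -m inch '{"targets":[[0,[0,0.003,-0.04],0],[0,[0,0,-0.03],0],[0,[0,0,-0.012],0],[0,[0,0,-0.012],0],[0,[0,0,-0.012],0],[0,[0,0,-0.01],0],[0,[0,0,-0.01],0],[0,[0,0,0],0]]}'
```

```text
time_s: 2.85
position: [495.8, -29.4, 277.8]
tool_rot: [0.999, 0.037, -0.001, -0.0]
force: [-0.6, 0.0, 0.5]
finger_gap: 0.9
gripper_force: 0.0
```

```bash
python3 -m inch '{"targets":[[0,[0,0,-0.003],0],[0,[0,0,-0.003],0],[0,[0,0,0],0]]}';python3 -m inch '{"targets":[[0,[0,0,-0.002],0],[0,[0,0,0],0]]}'; python3 -m inch '{"targets":[[0,[0,0,-0.002],0],[0,[0,0,0],0]]}'
```

```text
time_s: 3.22
position: [496.2, -29.5, 272.5]
tool_rot: [0.999, 0.037, -0.0, 0.0]
force: [0.6, 0.1, 0.1]
finger_gap: 0.5
gripper_force: 0.0
time_s: 3.48
position: [496.3, -29.5, 270.9]
tool_rot: [0.999, 0.037, 0.0, 0.0]
force: [-0.6, 0.2, 3.2]
finger_gap: -0.1
gripper_force: 1.7
time_s: 3.72
position: [496.4, -29.4, 270.5]
tool_rot: [0.999, 0.037, 0.0, 0.0]
force: [-6.5, 0.6, 22.5]
finger_gap: 0.2
gripper_force: 11.7
```

Run:
```python
from m import *
p,d=snap('scene','scene1'); cv2.imwrite('pics/s1c.png',cv2.resize(p[90:260,190:370,::-1],None,fx=3,fy=3))
meas('scene',p,d,dict(clip_far=(300,140,345,190),clip_left=(240,115,290,160),clip_right=(270,210,320,252)))
```

```text
scene clip_far 159 c [559.8 -25.6  94.4] n [0.636 0.558 0.532] axis [-0.208 -0.54   0.815] rng [[531.0, -104.0, 81.0], [575.0, -1.0, 213.0]]
scene clip_left 229 c [453.4  76.4  84.1] n [-0.102  0.508  0.855] axis [ 0.035 -0.857  0.514] rng [[432.0, 55.0, 78.0], [476.0, 98.0, 91.0]]
scene clip_right 406 c [ 472.7 -140.9   86.6] n [ 0.027 -0.012  1.   ] axis [-1.    -0.014  0.027] rng [[450.0, -161.0, 84.0], [496.0, -119.0, 91.0]]
```

View pics/s1c.png

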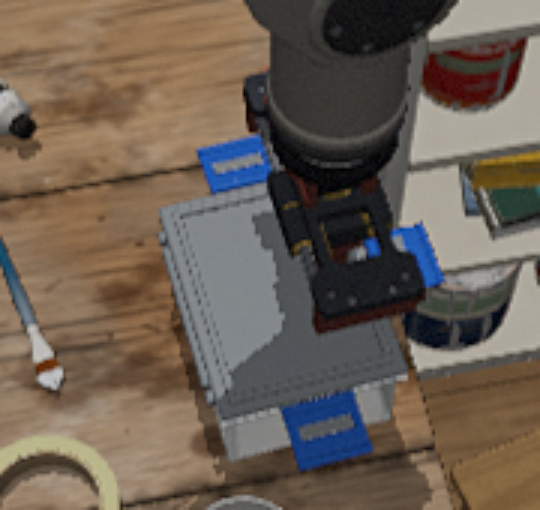

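The lid stopped hard at 22 N, and the right clip is now level at z≈87. All three clips are still out: left at crop (235,163), right at (327,430) and far at (418,255). Next is the far clip, with its hinge at about (534,-26).

```bash
python3 -m inch '{"targets":[[0,[0,0,0.04],0],[0,[0.036,0.002,0],0],[0,[0.036,0.003,0],0],[0,[0,0,-0.03],0],[0,[0,0,-0.01],0],[0,[0,0,-0.01],0],[0,[0,0,0],0]]}'; python3 -m inch '{"targets":[[0,[0,0,-0.01],0],[0,[0,0,-0.01],0],[0,[0,0,-0.01],0],[0,[0,0,0],0]]}'
```

```text
time_s: 4.65
position: [568.0, -24.5, 258.5]
tool_rot: [0.999, 0.037, -0.0, 0.0]
force: [0.2, 0.3, 0.7]
finger_gap: 0.2
gripper_force: 0.0
time_s: 5.15
position: [568.0, -24.5, 227.5]
tool_rot: [0.999, 0.037, -0.001, -0.0]
force: [0.7, -0.8, 0.2]
finger_gap: 0.7
gripper_force: 0.1
```

```bash
python3 -m inch '{"targets":[[0,[-0.006,0,0],0],[0,[-0.006,0,0],0],[0,[-0.006,0,0],0],[0,[0,0,0],0]]}'; python3 -m inch '{"targets":[[0,[-0.002,0,0],0],[0,[0,0,0],0]]}';python3 -m inch '{"targets":[[0,[-0.002,0,0],0],[0,[0,0,0],0]]}'
```

```text
time_s: 5.65
position: [550.1, -24.5, 229.1]
tool_rot: [0.999, 0.037, 0.0, 0.0]
force: [1.4, 0.8, 0.5]
finger_gap: 0.5
gripper_force: 1.0
time_s: 5.9
position: [549.5, -24.5, 229.3]
tool_rot: [0.999, 0.037, 0.002, -0.0]
force: [6.4, -0.1, -1.3]
finger_gap: 0.7
gripper_force: 3.1
time_s: 6.15
position: [548.7, -24.4, 229.8]
tool_rot: [0.999, 0.037, 0.004, -0.0]
force: [9.5, -0.5, -2.2]
finger_gap: 0.4
gripper_force: 4.9
```

```bash
python3 -m inch '{"targets":[[0,[0.014,0,0],0],[0,[0,0,0.05],0],[0,[0,0,0.04],0],[0,[-0.035,0.04,0],0],[0,[-0.037,0.04,0],0],[0,[-0.037,0.041,0],0],[0,[0,0,0],0]]}'
python3 - <<'E'
from m import *
p,d=snap('scene','scene2'); cv2.imwrite('pics/s2c.png',cv2.resize(p[90:260,190:370,::-1],None,fx=3,fy=3)); print(state()['position'])
C=cloud('scene',d);m=blue(p);m[:,:305]=0;m[190:]=0;m[:130]=0;print(C[m&(d>0)].round(0)[::8].tolist())
E
```

```text
time_s: 7.02
position: [448.6, 99.3, 318.4]
tool_rot: [0.999, 0.04, -0.002, 0.0]
force: [-0.3, -0.1, -0.8]
finger_gap: 0.5
gripper_force: 0.0
[450.26904024  97.57559077 318.57249234]
[[531.0, -1.0, 86.0], [533.0, -10.0, 92.0], [530.0, -12.0, 85.0], [532.0, -21.0, 90.0], [535.0, -26.0, 90.0], [532.0, -32.0, 90.0], [533.0, -37.0, 90.0], [535.0, -43.0, 91.0], [533.0, -47.0, 86.0]]
```

View pics/s2c.png

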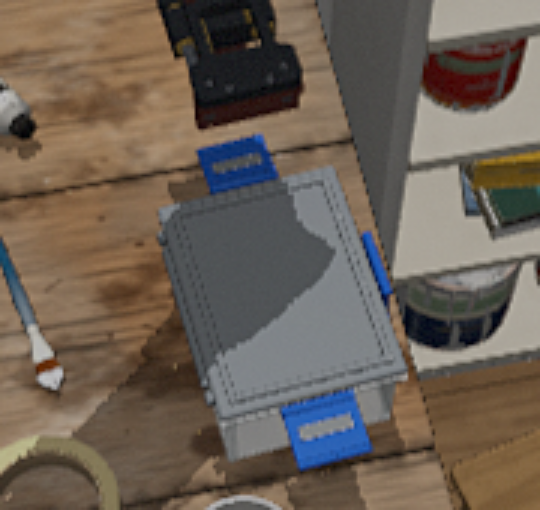

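The far clip is folded: only its top strip shows at crop (378,265), and the box hasn't moved. The left clip is next.

```bash
python3 -m inch '{"targets":[[0,[0.004,0,-0.03],0],[0,[0,0,-0.01],0],[0,[0,0,-0.01],0],[0,[0,0,-0.01],0],[0,[0,0,-0.01],0],[0,[0,0,-0.01],0],[0,[0,0,-0.01],0],[0,[0,0,0],0]]}'; python3 -m inch '{"targets":[[0,[0,-0.006,0],0],[0,[0,-0.006,0],0],[0,[0,-0.004,0],0],[0,[0,0,0],0]]}'; python3 -m inch '{"targets":[[0,[0,-0.002,0],0],[0,[0,0,0],0]]}';python3 -m inch '{"targets":[[0,[0,-0.002,0],0],[0,[0,0,0],0]]}'
```

```text
time_s: 8.07
position: [454.9, 96.8, 227.8]
tool_rot: [0.999, 0.037, -0.001, 0.0]
force: [0.4, 1.3, -1.0]
finger_gap: 0.5
gripper_force: 0.4
time_s: 8.57
position: [455.4, 79.7, 228.9]
tool_rot: [0.999, 0.036, 0.0, 0.0]
force: [0.1, 0.8, 0.1]
finger_gap: 0.4
gripper_force: 0.0
time_s: 8.82
position: [455.3, 78.4, 228.7]
tool_rot: [0.999, 0.037, 0.0, 0.0]
force: [0.1, 0.7, 0.3]
finger_gap: 0.3
gripper_force: 0.2
time_s: 9.07
position: [455.3, 76.5, 228.7]
tool_rot: [0.999, 0.037, 0.0, 0.0]
force: [0.3, 1.5, 0.7]
finger_gap: 0.4
gripper_force: 0.3
```

```bash
for i in 1; do python3 -m inch '{"targets":[[0,[0,-0.002,0],0],[0,[0,0,0],0]]}';python3 -m inch '{"targets":[[0,[0,-0.002,0],0],[0,[0,0,0],0]]}'; done
```

```text
time_s: 9.32
position: [455.3, 74.5, 228.7]
tool_rot: [0.999, 0.037, 0.0, -0.0]
force: [0.1, 1.4, -0.3]
finger_gap: 0.3
gripper_force: 0.6
time_s: 9.57
position: [455.2, 74.0, 228.7]
tool_rot: [0.999, 0.038, 0.0, -0.001]
force: [-0.2, 6.9, -1.0]
finger_gap: 0.5
gripper_force: 3.2
```

```bash
python3 -m inch '{"targets":[[0,[0,-0.001,0],0],[0,[0,0.016,0],0],[0,[0,0,0.05],0],[0,[0,0,0.04],0],[0,[0.004,-0.05,0],0],[0,[0.004,-0.05,0],0],[0,[0.004,-0.05,0],0],[0,[0.004,-0.05,0],0]]}'; python3 -m inch '{"targets":[[0,[0.003,-0.046,0],0],[0,[0,0,0],0],[0,[0,0,0],0]]}'
python3 - <<'E'
from m import *
p,d=snap('scene','scene3'); cv2.imwrite('pics/s3c.png',cv2.resize(p[90:260,190:370,::-1],None,fx=3,fy=3)); print(state()['position'])
E
```

```text
time_s: 10.58
position: [471.1, -113.8, 318.8]
tool_rot: [0.999, 0.037, -0.0, 0.0]
force: [0.2, -0.6, 0.4]
finger_gap: 0.7
gripper_force: 0.0
time_s: 10.95
position: [474.2, -157.7, 318.4]
tool_rot: [0.999, 0.037, -0.0, -0.0]
force: [0.2, 1.0, -0.2]
finger_gap: 0.4
gripper_force: 0.0
[ 474.28232287 -157.11322269  318.50677545]
```

View pics/s3c.png

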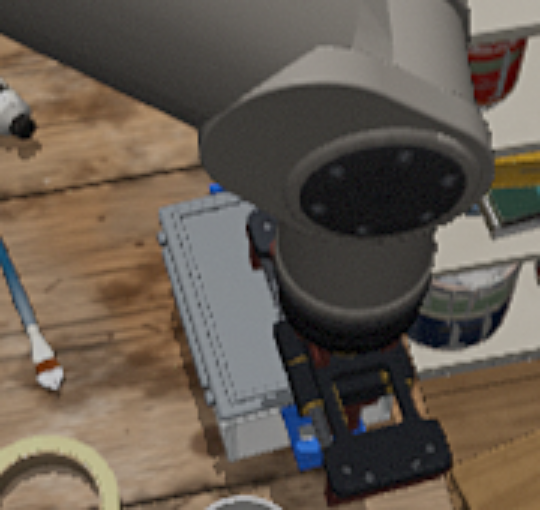

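The left clip is folded, with only a sliver showing at crop (215,190). The gripper is above the right clip at (305,440), and the mug rim at (245,500) is clear of it.

```bash
python3 -m inch '{"targets":[[0,[0,-0.001,-0.03],0],[0,[0,0,-0.01],0],[0,[0,0,-0.01],0],[0,[0,0,-0.01],0],[0,[0,0,-0.01],0],[0,[0,0,-0.01],0],[0,[0,0,-0.01],0],[0,[0,0,0],0]]}'; python3 -m inch '{"targets":[[0,[0,0.006,0],0],[0,[0,0.006,0],0],[0,[0,0.006,0],0],[0,[0,0,0],0]]}'; python3 -m inch '{"targets":[[0,[0,0.002,0],0],[0,[0,0,0],0]]}';python3 -m inch '{"targets":[[0,[0,0.002,0],0],[0,[0,0,0],0]]}'
```

```text
time_s: 12.0
position: [473.9, -159.9, 227.7]
tool_rot: [0.999, 0.037, -0.001, 0.0]
force: [-0.7, -1.6, -0.8]
finger_gap: 0.6
gripper_force: 0.6
time_s: 12.5
position: [474.4, -140.4, 228.9]
tool_rot: [0.999, 0.038, 0.0, -0.0]
force: [-0.4, -0.0, -0.2]
finger_gap: 0.6
gripper_force: 0.0
time_s: 12.75
position: [474.4, -139.2, 228.8]
tool_rot: [0.999, 0.037, 0.0, -0.0]
force: [0.2, -0.0, -0.7]
finger_gap: 0.8
gripper_force: 0.0
time_s: 13.0
position: [474.3, -137.4, 228.7]
tool_rot: [0.999, 0.037, 0.0, -0.0]
force: [-0.8, -1.3, -0.5]
finger_gap: 0.6
gripper_force: 0.3
```

```bash
python3 -m inch '{"targets":[[0,[0,0.002,0],0],[0,[0,0,0],0]]}';python3 -m inch '{"targets":[[0,[0,0.001,0],0],[0,[0,0,0],0]]}'
```

```text
time_s: 13.25
position: [474.2, -135.3, 228.6]
tool_rot: [0.999, 0.037, -0.0, -0.0]
force: [0.5, -0.7, -0.3]
finger_gap: 0.3
gripper_force: 0.3
time_s: 13.5
position: [474.2, -134.8, 228.6]
tool_rot: [0.999, 0.037, -0.0, 0.0]
force: [-0.2, -2.8, 0.0]
finger_gap: 0.4
gripper_force: 1.4
```

```bash
python3 -m inch '{"targets":[[0,[0,0.002,0],0],[0,[0,0,0],0]]}';python3 -m inch '{"targets":[[0,[0,-0.016,0],0],[0,[0,0,0.05],0],[0,[0,0,0.05],0],[0,[0,-0.06,0.03],0],[0,[0,-0.06,0],0],[0,[-0.02,-0.06,0],0],[0,[-0.02,-0.06,0],0],[0,[-0.02,-0.06,0],0]]}'
python3 -m inch '{"targets":[[0,[-0.02,-0.06,0],0],[0,[0,0,0],0],[0,[0,0,0],0]]}'
python3 - <<'E'
from m import *
p,d=snap('scene','scene4');q,e=snap('top','top4')
cv2.imwrite('pics/s4c.png',np.hstack([cv2.resize(p[110:260,220:350,::-1],None,fx=3,fy=3),cv2.resize(q[135:285,180:310,::-1],None,fx=3,fy=3)]))
meas('top',q,e,dict(lid=(228,190,290,232)))
for n,pp,dd in(('scene',p,d),('top',q,e)):
    C=cloud(n,dd);m=blue(pp)&(dd>0);m&=(np.abs(C[...,0]-466)<130)&(np.abs(C[...,1]+31)<150)
    k,l,s,c=cv2.connectedComponentsWithStats(m.astype(np.uint8))
    for i in range(1,k):
        if s[i,4]>5: P=C[l==i]; print(n,s[i],P.min(0).round(0),P.max(0).round(0))
E
```

```text
time_s: 13.75
position: [474.2, -134.3, 228.7]
tool_rot: [0.999, 0.036, 0.0, 0.001]
force: [0.5, -8.8, -1.8]
finger_gap: 0.6
gripper_force: 4.1
time_s: 14.75
position: [414.1, -444.0, 356.7]
tool_rot: [0.999, 0.037, 0.0, -0.0]
force: [1.2, 0.1, -0.3]
finger_gap: 0.6
gripper_force: 0.0
time_s: 15.12
position: [395.4, -501.1, 356.2]
tool_rot: [0.999, 0.037, 0.0, -0.001]
force: [0.2, 1.2, 0.1]
finger_gap: 0.6
gripper_force: 0.0
top lid 2593 c [459.5 -29.5  88.7] n [-0.006 -0.     1.   ] axis [0.003 1.    0.   ] rng [[418.0, -90.0, 85.0], [502.0, 31.0, 93.0]]
scene [260 147  23   7  55] [433.  54.  84.] [481.  62.  93.]
scene [311 167  10  21  67] [530. -50.  85.] [538.  -0.  94.]
scene [284 220  24   9  86] [ 448. -125.   82.] [ 495. -115.   92.]
scene [296 231  11   4  17] [ 472. -127.   45.] [ 494. -122.   52.]
scene [285 234  10   4  13] [ 449. -129.   47.] [ 468. -125.   52.]
top [246 174  21   3  48] [531. -44.  85.] [536.  -3.  94.]
top [300 194   6  23  72] [ 448. -124.   84.] [ 495. -114.   92.]
top [214 201   2  22  32] [436.  59.  83.] [480.  62.  92.]
```

View pics/s4c.png

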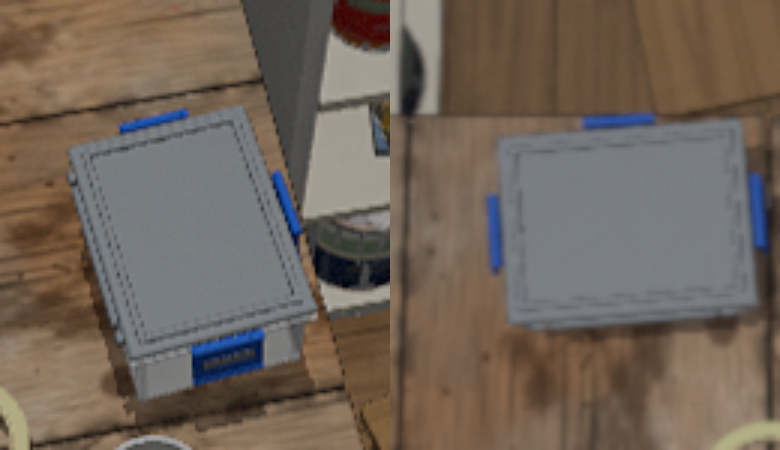

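The lid is flat and the side clips are down; I can see the right one lying within about 3 mm. I can't see the far clip's free edge. There the finger's other face was pushing, so its wider upper part might have stopped on the hinge first. I'll push that clip again with the tool turned 90°, using the face that worked on the sides.

```bash
python3 -m inch '{"targets":[[0,[0.021,0.06,0],10.7],[0,[0.021,0.06,0],10.7],[0,[0.021,0.06,0],10.7],[0,[0.021,0.06,0],10.7],[0,[0.021,0.06,0],10.7],[0,[0.021,0.06,0],10.7],[0,[0.022,0.06,0],10.7],[0,[0.022,0.057,0],10.7]]}'; python3 -m inch '{"targets":[[0,[0,0,0],4.4],[0,[0,0,0],0],[0,[0,0,0],0]]}'
```

```text
time_s: 16.23
position: [562.5, -28.1, 357.2]
tool_rot: [0.705, 0.71, 0.0, 0.0]
force: [0.9, -0.2, 0.2]
finger_gap: 0.2
gripper_force: 0.0
time_s: 16.6
position: [562.2, -32.1, 356.6]
tool_rot: [0.681, 0.732, -0.0, 0.0]
force: [-0.0, -0.6, -0.4]
finger_gap: 0.4
gripper_force: 0.0
```

```bash
python3 -m inch '{"targets":[[0,[0.004,0.006,-0.04],0],[0,[0,0,-0.02],0],[0,[0,0,-0.015],0],[0,[0,0,-0.015],0],[0,[0,0,-0.015],0],[0,[0,0,-0.012],0],[0,[0,0,-0.01],0],[0,[0,0,0],0]]}'; python3 -m inch '{"targets":[[0,[-0.005,0,0],0],[0,[-0.005,0,0],0],[0,[-0.003,0,0],0],[0,[0,0,0],0]]}'; python3 -m inch '{"targets":[[0,[-0.002,0,0],0],[0,[0,0,0],0]]}'; python3 -m inch '{"targets":[[0,[-0.002,0,0],0],[0,[0,0,0],0]]}'
```

```text
time_s: 17.6
position: [566.4, -25.9, 228.9]
tool_rot: [0.68, 0.733, -0.0, -0.0]
force: [-0.6, -0.3, 1.1]
finger_gap: 0.6
gripper_force: 0.0
time_s: 18.1
position: [553.4, -26.0, 229.8]
tool_rot: [0.68, 0.733, 0.0, 0.0]
force: [-0.6, -0.1, 0.2]
finger_gap: 0.3
gripper_force: 0.0
time_s: 18.35
position: [551.5, -25.9, 229.6]
tool_rot: [0.68, 0.733, -0.0, -0.0]
force: [-0.6, 0.6, 0.4]
finger_gap: 0.2
gripper_force: 0.0
time_s: 18.6
position: [549.8, -25.9, 229.7]
tool_rot: [0.68, 0.733, 0.0, 0.0]
force: [1.8, 0.2, -0.3]
finger_gap: 0.4
gripper_force: 0.7
```

```bash
python3 -m inch '{"targets":[[0,[-0.002,0,0],0],[0,[0,0,0],0]]}'; python3 -c "from bench import state;print(state()['ft_torque'],state()['force'])"; python3 -m inch '{"targets":[[0,[-0.001,0,0],0],[0,[0,0,0],0]]}'; python3 -c "from bench import state;print(state()['ft_torque'],state()['force'])"
```

```text
time_s: 18.85
position: [549.1, -25.9, 230.3]
tool_rot: [0.68, 0.733, 0.002, 0.001]
force: [6.1, 0.1, -2.7]
finger_gap: 0.4
gripper_force: 2.9
[-0.06823857 -1.31136921  0.04746516] [ 6.07749483  0.09357084 -2.68126578]
time_s: 19.1
position: [548.8, -26.0, 230.6]
tool_rot: [0.68, 0.733, 0.003, 0.002]
force: [8.0, -0.7, -2.5]
finger_gap: 0.1
gripper_force: 3.8
[-0.08545173 -1.68316092 -0.03531381] [ 7.99289694 -0.67822619 -2.51740708]
```

Contact is at the fingertip: the moment arm is about 0.2 m. The finger stops about 15 mm from the hinge, the same as on the left clip, so the far clip is flat. I'll retreat, check once more and hand in.

```bash
python3 -m inch '{"targets":[[0,[0.014,0,0],0],[0,[0,0,0.05],0],[0,[0,0,0.05],0],[0,[0,0,0.05],0],[0,[0,0,0],0],[0,[0,0,0],0],[0,[0,0,0],0]]}'
python3 - <<'E'
from m import *
from bench import finish_job
p,d=snap('scene','scene5')
C=cloud('scene',d);m=blue(p)&(d>0);m&=(np.abs(C[...,0]-466)<130)&(np.abs(C[...,1]+31)<150)&(C[...,2]<100)
k,l,s,c=cv2.connectedComponentsWithStats(m.astype(np.uint8))
for i in range(1,k):
    if s[i,4]>5: P=C[l==i]; print(P.min(0).round(0),P.max(0).round(0))
meas('scene',p,d,dict(lid=(262,165,282,205)))
print(finish_job())
E
```

```text
time_s: 19.98
position: [560.1, -26.1, 377.9]
tool_rot: [0.68, 0.733, -0.001, -0.001]
force: [0.2, 0.7, -0.4]
finger_gap: 0.8
gripper_force: 0.0
[433.  53.  85.] [481.  61.  93.]
[529. -50.  86.] [537.  -1.  94.]
[ 447. -125.   84.] [ 495. -117.   93.]
[ 449. -128.   46.] [ 494. -122.   53.]
scene lid 792 c [441.9 -24.9  90.8] n [-0.016  0.002  1.   ] axis [0.19  0.982 0.001] rng [[418.0, -69.0, 88.0], [466.0, 20.0, 94.0]]
the job is handed in; nothing more can be done
None
```

The lid was pressed shut with all three clips still out, then the far, left and right clips were folded down; the job was handed in at about 20 s with the box essentially unmoved, but no verdict came back, and the far and left clips' free edges were judged flat from contact force, not seen.

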